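# Close the last turn-button on a framed picture's back

## Robot

A 6-joint arm with a two-finger parallel gripper is mounted at the origin on the work surface. World frame = base frame: x ahead of the robot, y to its left, z up, the work surface at z = 0. Lengths are in m, angles in rad, forces in N, time in s.
With the tool pointing down it reaches from about 0.35 to 0.85 m from the base axis. Payload 8.1 kg.
Tool frame: the origin (TCP) lies on the centre line of the jaws, within the pads' length; the fingertips stand 22 mm ahead of it and the grasp point (between the pads) lies 3 mm ahead of it; z points along the fingers, y is the line along which they close (so a half turn about z gives the same grasp; the last joint's range is limited). The gripper opens to 93 mm and grips with 3 to 60 N. Pads are 15 mm wide; open, the fingers measure 128 mm over their backs; the gripper's body (75 mm by 188 mm) begins 65 mm behind the grasp point.
Start: joints at [-0.085, 0.13, 1.488, -0, 1.523, -0.085], TCP at [0.6, 0, 0.241] pointing down, gripper open.
Joint ranges: [-2.96, 2.96], [-0.89, 2.26], [0.02, 2.5], [-1.34, 4.48], [0, 2.73], [-2.66, 2.66]. Speed limits (rad/s): [2.39, 2.39, 2.79, 3.14, 3.14, 3.14].

## Interface

Orientations are given as a rotation vector (axis times angle).
In Python, from plant import robot gives the robot as it stands.
- The arm moves only by the tool inch_along, called after "Emit:" as name(argument=value, ...) on one line, values as JSON. Schema: {"type":"object","properties":{"offsets":{"type":"array","items":{"type":"array","prefixItems":[{"type":"number"},{"type":"array","items":{"type":"number"},"minItems":3,"maxItems":3},{"type":"number"}],"minItems":3,"maxItems":3},"minItems":1,"maxItems":20},"clamp_n":{"type":"number"},"only":{"type":"string"},"quiet":{"type":"boolean"},"lines":{"type":"string"}},"required":["offsets"],"additionalProperties":false}. offsets is a list of rows, 1 to 20 of them, each written [opening, [dx, dy, dz], turn]: the finger opening in m, then dx, dy, dz in units of 100 mm, then a turn about the tool's z in units of 0.1 rad; each row shifts and turns the commanded pose from where the row before left it, along the tool's axes as they then stand; what a row does not reach is not made up. A row lasts 1/10 s, in which the tool goes at most 0.05 m and 0.15 rad, less where a joint would pass 70% of its speed; a pose out of reach is approached as far as the arm can. The fingers move at their own pace and stop on an object; clamp_n is the grip in N (left out, the last holds). Time passes only in rows, so rows that do not move let the fingers close. The tool returns the time, the measured TCP pose, the force, the opening and the grip force at its end. only (a regular expression) keeps the lines of the reply that match it, lines (a string "A,B") keeps lines A to B, and quiet returns only ok. Input that does not fit is refused with a message, and nothing moves.
- robot.read_state(): the state, without advancing time (a new reading comes with each control period).
- robot.read_camera(name): name is "scene" or "side" or "wrist"; returns a dict with "image" (420x560x3 uint8, red, green, blue), "fx", "fy", "cx", "cy" (pixels), "dist" ([k1, k2, p1, p2, k3] as OpenCV has them; the pictures are not rectified), "R" (3x3) and "t" (3): a world point X has camera coordinates R X + t. Camera axes: x right, y down, z forward; pixel columns grow to the right and rows downward; lengths in m; the calibration is good to about 2 mm. A picture is of the moment at which its call begins. There is no depth.
- robot.close_job(): hands the job in; it is judged then, once.
The state is a dict: "t": time; "q": joint angles; "dq": joint speeds; "joint_torque": joint torques, N m; "tool_pos": TCP position; "orientation": TCP orientation; "force": force on the tool from outside, world axes, zero at the start; "wrist_torque": the same for the moment, N m; "opening": finger opening in m; "gripper_force": force on a finger pad.
Only numpy, scipy, OpenCV 4.12 (cv2) and the standard library are available. Lean on these libraries where they do the work, as an engineer would, in place of code of your own. Each camera call takes 0.05 s, during which the arm holds its last target. There are 200 camera calls.

## Task

The framed picture lies face down, and one of the three turn-buttons along its near rail is still slanting along the rail while the other two already point straight across onto the back board. Take the flat-handled fork key, fit its fork over the wing of that button and turn it clockwise (seen from above) until its tab points straight across onto the board like the others. Then stand the key upright back on the cork pad it came from, and let go of it.

Things in the scene. Friction and masses are not known exactly. Their poses are not given: they have to be found in the camera images.
- key: Fork key, 180 g, 100 mm tall, stands upright, fork down, on a cork pad. Origin: centre of its underside, z up. Two steel prongs 36 mm long (x), 5 thick, 20 deep, 14 apart (y). Handle: flat-sided wood block 40 (x) x 26 mm (y), from 45 to 100 mm up; grip across y. Half a turn gives the same shape. Not needed: a like tool with round handle and foot on the other pad.
- loose_wing (a point): On the open button's turning axis, on top of its round base (44 mm across, 37 mm above the table): the fork's feet rest here. The wing, a steel bar 40 mm long (x), 6 thick (y), 14 tall, stands centred on it. x points along wing and tab (tab tip 44 mm off), z up; turns with the button. Three buttons sit 140 mm apart on the frame's near rail, in any order.
- button_loose (a joint): Angle of the open button, rad: 0 = tab along the rail, growing clockwise seen from above, 1.57 = tab straight across onto the board (closed); stop at 1.62. Starts at 0.40 to 0.65, stays where left, takes about 0.12 N m to turn. The centred fork has about 0.25 rad of play before it drives the wing.
- key_place (a point): Centre of the top of the cork pad that the key stands on at the start (fixed disc, 90 mm across, top 8 mm above the table).

How it is judged:
By the outcome, as a careful person would: the job done as asked, in the order asked, and still so for the second after the job is handed in, with the robot touching nothing.
It also fails if it takes over 48 s, if anything falls off the work surface, if the arm or the gripper's body presses on something with over 40 N, if the wrist force passes 120 N, or if a joint passes its speed limit or range.

## Working session

There is one attempt and no reset: what is moved stays moved. The work goes in short steps, Python scripts to look and compute and a tool call to move; the robot and the scene stay as the last step left them, time stands still between calls to the robot, and variables do not carry over. Pictures are saved under pics/ and viewed, at most 12 in all, crops included, and the job is handed in when it is done.

```bash
ls; mkdir -p pics
```

Create h.py:
```python
import numpy as np,cv2
from plant import robot
def cam(n):
    c=robot.read_camera(n); c['K']=np.array([[c['fx'],0,c['cx']],[0,c['fy'],c['cy']],[0,0,1.]]); c['dist']=np.array(c['dist'],float); c['R']=np.array(c['R']); c['t']=np.array(c['t']); return c
def onz(c,uv,z):
    p=cv2.undistortPoints(np.array(uv,float).reshape(-1,1,2),c['K'],c['dist'])[:,0]
    d=np.c_[p,np.ones(len(p))]@c['R']; o=-c['R'].T@c['t']
    return o+d*((z-o[2])/d[:,2])[:,None]
def proj(c,X):
    return cv2.projectPoints(np.array(X,float).reshape(-1,3),cv2.Rodrigues(c['R'])[0],c['t'],c['K'],c['dist'])[0][:,0]
def save(c,n,box=None,s=1):
    im=c['image'][:,:,::-1]
    if box: u0,v0,u1,v1=box; im=im[v0:v1,u0:u1]
    cv2.imwrite('pics/'+n,cv2.resize(im,None,fx=s,fy=s,interpolation=cv2.INTER_CUBIC))
```

Run:
```python
from h import *
for n in ['scene','side','wrist']:
    c=cam(n); save(c,n+'0.png'); np.save('pics/'+n+'0.npy',c,allow_pickle=True); print(n,-c['R'].T@c['t'],c['fx'])
```

```text
pics
plant.py
scene [ 1.08231807 -0.05983936  0.9764978 ] 513.8698417954616
side [0.43772509 0.40719077 0.63976452] 379.2122223325503
wrist [0.59938107 0.06885335 0.38514215] 323.2305878187961
```

View pics/scene0.png

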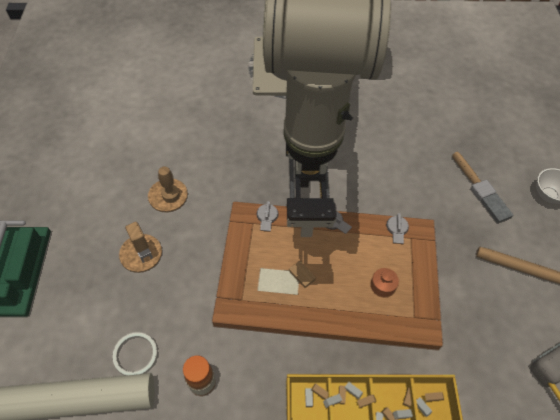

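View pics/side0.png

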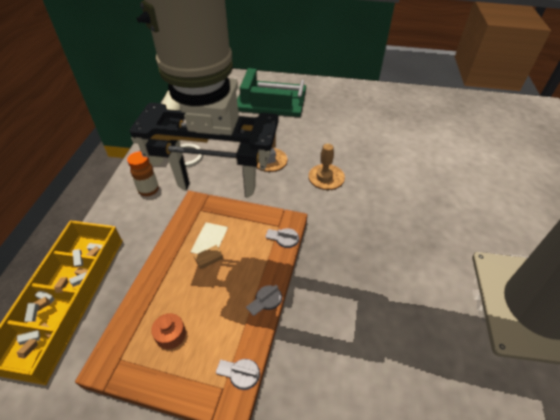

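The scene view shows the key with flat handle at about (138,243) on its pad at (140,253), and the round decoy at (166,185). The side view shows the middle button (265,298), slanting; the outer ones sit at (287,237) and (243,373). Next I'll zoom in.

Run:
```python
from h import *
L=lambda n:np.load('pics/'+n+'0.npy',allow_pickle=True).item()
s,d=L('scene'),L('side')
def crop(c,b,S):
    u0,v0,u1,v1=b; return cv2.resize(c['image'][v0:v1,u0:u1,::-1],None,fx=S,fy=S,interpolation=cv2.INTER_CUBIC)
a=crop(s,(110,210,175,275),6)          # 390x390 at 0,0
b=cv2.convertScaleAbs(crop(d,(235,275,300,325),6),alpha=1.6)   # 390x300
w=crop(s,(250,195,420,245),4)     # 680x200
o=np.zeros((600,790,3),np.uint8); o[:390,:390]=a; o[:300,400:790]=b; o[395:595,:680]=w
cv2.imwrite('pics/crop1.png',o)
```

```text
(no output)
```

View pics/crop1.png

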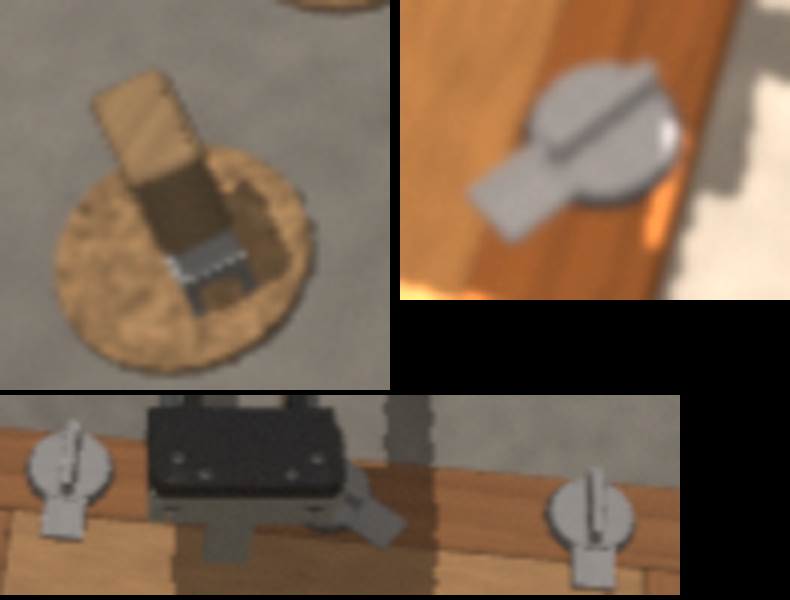

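View pics/wrist0.png

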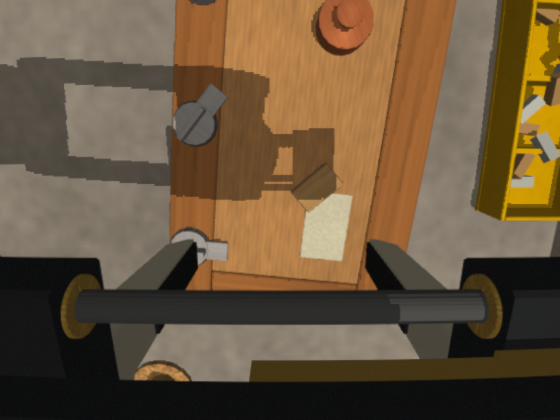

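Crop: key top-face corners (in the crop) are (92,105), (157,68), (203,150), (135,188), and the pad is centred at (183,260). In the wrist picture, the loose base is centred at (196,123) and its tab runs to the upper right at (216,91).

Run:
```python
from h import *
L=lambda n:np.load('pics/'+n+'0.npy',allow_pickle=True).item()
s,d,w=L('scene'),L('side'),L('wrist')
np.set_printoptions(precision=4,suppress=True)
k=np.array([(92,105),(157,68),(203,150),(135,188)])/6+[110,210]
K=onz(s,k,.108); print('key corners',K,'c',K.mean(0),np.linalg.norm(np.diff(K,axis=0),axis=1))
for a,b in((1,2),(0,3)): v=K[b]-K[a]; print('long dir deg',np.degrees(np.arctan2(v[1],v[0])))
for n,c,lo,hi in(('scene',s,(110,225),(175,285)),):
    hsv=cv2.cvtColor(c['image'],cv2.COLOR_RGB2HSV); m=cv2.inRange(hsv,(5,80,60),(22,255,255)); mm=np.zeros_like(m); mm[233:lo and 275,117:165]=m[233:275,117:165]
    ct=max(cv2.findContours(mm,0,2)[0],key=cv2.contourArea); e=cv2.fitEllipse(ct); print(e)
print('pad',onz(s,[(140.5,253.3)],.008))
o=onz(s,[(267.5,212.75),(398,224.75)],.037); print('outer',o,np.linalg.norm(o[1]-o[0]),'mid',o.mean(0))
print('rail deg',np.degrees(np.arctan2(*(o[1]-o[0])[1::-1])))
print('side',onz(d,[(269.2,296.3),(287,238),(244,374)],.037))
print('wrist',onz(w,[(196,123),(190,247)],.037))
p=onz(w,[(181,141),(210,108)],.051);print('wing w',p)
p=onz(w,[(196,123),(216,91)],.034);v=p[1]-p[0];print('tab',v,np.degrees(np.arctan2(v[1],v[0])))
```

```text
key corners [[ 0.5757 -0.3411  0.108 ]
 [ 0.5615 -0.3219  0.108 ]
 [ 0.5924 -0.3027  0.108 ]
 [ 0.6065 -0.3226  0.108 ]] c [ 0.584  -0.3221  0.108 ] [0.0239 0.0363 0.0244]
long dir deg 31.943995369465107
long dir deg 31.007548922694674
((139.7861785888672, 252.13267517089844), (37.88884735107422, 42.23335266113281), 69.25173950195312)
pad [[ 0.5804 -0.3318  0.008 ]]
outer [[ 0.496  -0.0635  0.037 ]
 [ 0.5246  0.2143  0.037 ]] 0.27929500545873015 mid [0.5103 0.0754 0.037 ]
rail deg 84.10709868886102
side [[ 0.5051  0.073   0.037 ]
 [ 0.492  -0.0629  0.037 ]
 [ 0.5207  0.2131  0.037 ]]
wrist [[ 0.5097  0.0735  0.037 ]
 [ 0.4939 -0.0646  0.037 ]]
wing w [[0.4968 0.0556 0.051 ]
 [0.5281 0.0877 0.051 ]]
tab [0.0226 0.0321 0.    ] 54.789076120262436
```

Add to h.py:
```python
from scipy.spatial.transform import Rotation as Ro
np.set_printoptions(precision=4,suppress=True)
def go(xyz,yaw,n=0):
    "tool-frame shift and turn to put TCP at xyz, with tool y axis direction = yaw (deg, mod 180)"
    s=robot.read_state(); R=Ro.from_rotvec(s['orientation']).as_matrix()
    y=np.degrees(np.arctan2(R[1,1],R[0,1])); a=(-(yaw-y)+90)%180-90
    print('pos',s['tool_pos'],'z',R[:,2],'yaw y',y,'q6',s['q'][5],'shift',R.T@(np.array(xyz)-s['tool_pos']),'turn',np.radians(a),'F',s['force'])
```

Run:
```python
from h import *
go([.584,-.322,.2],121.5)
s=np.load('pics/scene0.npy',allow_pickle=True).item()
print(onz(s,[(168,195)],.008))
```

```text
pos [0.5996 0.0001 0.2398] z [-0.0014  0.0001 -1.    ] yaw y -0.0004591661898965202 q6 -0.08538583373811401 shift [-0.3221 -0.0155  0.0398] turn 1.0210095984548553 F [0.4642 0.1027 0.0038]
[[ 0.4315 -0.2896  0.008 ]]
```

The rows are not in the units I measure in: shifts go in units of 100 mm and turns go in units of 0.1 rad. I convert before sending: -0.045 m is -0.45, -0.04 m is -0.4, 0.14 rad is 1.4.

Emit:
inch_along(offsets=[[0.06,[-0.4,0,0],0],[0.06,[-0.45,-0.02,0],0],[0.06,[-0.45,-0.02,0],0],[0.06,[-0.45,-0.02,0],0],[0.06,[-0.45,-0.03,0],0],[0.06,[-0.45,-0.03,0],0],[0.06,[-0.4,-0.03,0],0],[0.06,[-0.17,0,0],0],[0.06,[0,0,0],1.4],[0.06,[0,0,0],1.4],[0.06,[0,0,0],1.4],[0.06,[0,0,0],1.4],[0.06,[0,0,0],1.4],[0.06,[0,0,0],1.4],[0.06,[0,0,0],1.4],[0.06,[0,0,0],0.4],[0.06,[0,0,0],0],[0.06,[0,0,0],0]], clamp_n=50)

```text
t: 1.95
tool_pos: [0.5851, -0.3214, 0.2404]
orientation: [-3.022, -0.857, 0.0]
force: [-0.3, -0.9, 0.8]
opening: 0.0605
gripper_force: 0.0
```

Run:
```python
from h import *
go([.584,-.322,.093],121.5)
w=cam('wrist'); s=cam('scene'); save(w,'w1.png'); np.save('pics/w1.npy',w,allow_pickle=True)
np.save('pics/s1.npy',s,allow_pickle=True)
print(proj(w,[[.584,-.322,.108]]))
```

```text
pos [ 0.5851 -0.3214  0.2404] z [-0.0004  0.0004 -1.    ] yaw y -58.32160959732106 q6 0.4387289951453046 shift [-0.0012  0.      0.1474] turn 0.0031134998807058186 F [-0.3497 -0.8855  0.8028]
[[282.0129 207.8058]]
```

View pics/w1.png

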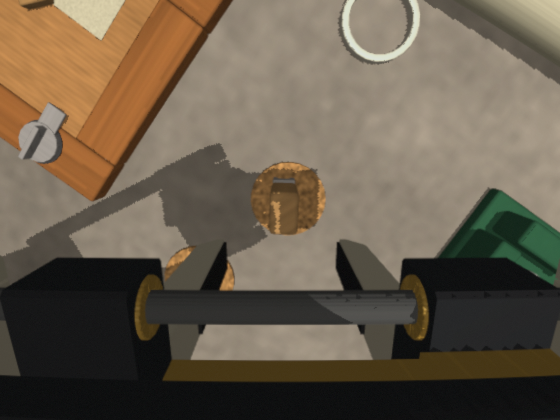

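Wrist picture: pad at (289,198), key handle at about (270–300, 182–235), top face the lower part. I'll zoom to check its centre against the predicted (282,208).

Run:
```python
from h import *
w=np.load('pics/w1.npy',allow_pickle=True).item(); s=np.load('pics/s1.npy',allow_pickle=True).item()
a=cv2.resize(w['image'][155:245,245:335,::-1],None,fx=6,fy=6,interpolation=cv2.INTER_CUBIC)
cv2.imwrite('pics/crop2.png',cv2.convertScaleAbs(a,alpha=1.5))
K=np.array([[ 0.5757,-0.3411,0.108 ],[ 0.5615,-0.3219,0.108 ],[ 0.5924,-0.3027,0.108 ],[ 0.6065,-0.3226,0.108 ]])
print((proj(w,K)-[245,155])*6, (proj(w,[[.5804,-.3318,.008]])-[245,155])*6)
```

```text
[[301.3795 427.5059]
 [142.723  440.2225]
 [139.5864 201.5813]
 [306.9924 191.1059]] [[253.5232 234.871 ]]
```

View pics/crop2.png

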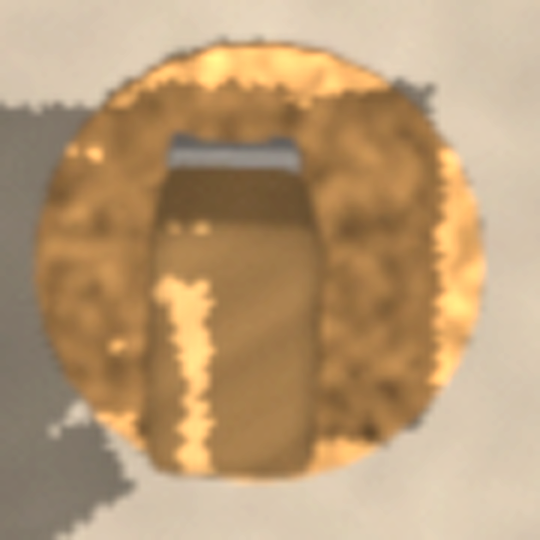

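The key's top face is centred at crop (234,350) and the pad at (262,260), a consistent offset of about 5 mm from the scene estimate. Comparing with the side camera.

Run:
```python
from h import *
w=np.load('pics/w1.npy',allow_pickle=True).item(); d=cam('side'); s=np.load('pics/s1.npy',allow_pickle=True).item()
np.save('pics/d1.npy',d,allow_pickle=True)
f=lambda p:np.array(p,float)/6+[245,155]
print('wrist top',onz(w,[f((234,350))],.108),'pad',onz(w,[f((262,260))],.008))
def pad(c,p):
    pr=proj(c,[p+[.05*np.cos(a),.05*np.sin(a),0] for a in np.linspace(0,6.28,30)])
    m=np.zeros(c['image'].shape[:2],np.uint8); cv2.fillConvexPoly(m,pr.astype(int),255)
    hsv=cv2.cvtColor(c['image'],cv2.COLOR_RGB2HSV); k=cv2.inRange(hsv,(5,90,40),(22,255,255))&m
    h=cv2.convexHull(np.vstack([x for x in cv2.findContours(k,0,2)[0] if len(x)>8])); e=cv2.fitEllipse(h); return e
for n,c in (('scene',s),('side',d),('wrist',w)):
    e=pad(c,np.array([.5804,-.3318,.008])); print(n,e,onz(c,[e[0]],.008))
o=cv2.resize(d['image'][120:190,220:320,::-1],None,fx=6,fy=6,interpolation=cv2.INTER_CUBIC)
cv2.imwrite('pics/crop3.png',o)
```

```text
wrist top [[ 0.5806 -0.3262  0.108 ]] pad [[ 0.577  -0.3359  0.008 ]]
scene ((139.926025390625, 252.0381622314453), (38.29257583618164, 42.652950286865234), 62.63875198364258) [[ 0.5774 -0.3334  0.008 ]]
side ((269.1241760253906, 158.75782775878906), (25.704336166381836, 34.15889358520508), 91.02578735351562) [[ 0.5758 -0.3338  0.008 ]]
wrist ((287.5657653808594, 197.93849182128906), (72.45086669921875, 75.19766998291016), 86.0888900756836) [[ 0.5767 -0.3346  0.008 ]]
```

View pics/crop3.png

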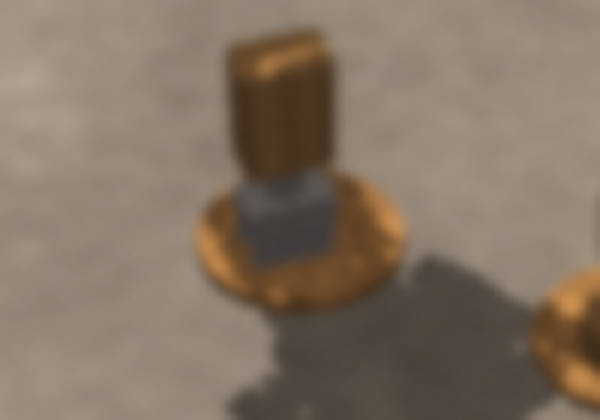

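Emit:
inch_along(offsets=[[0.06,[-0.05,0.01,0.2],0],[0.06,[0,0,0.4],0],[0.06,[0,0,0.4],0],[0.06,[0,0,0.3],0],[0.06,[0,0,0.17],0],[0.06,[0,0,0],0],[0.04,[0,0,0],0],[0.02,[0,0,0],0],[0.0,[0,0,0],0],[0.0,[0,0,0],0],[0.0,[0,0,0],0],[0.0,[0,0,0],0]], clamp_n=50)

```text
t: 3.3
tool_pos: [0.5818, -0.3257, 0.0947]
orientation: [3.022, 0.854, 0.002]
force: [-0.9, -0.2, 4.3]
opening: 0.0261
gripper_force: 49.7
```

```bash
python3 -c "
from h import *
go([.58,-.325,.24],121.5)"
```

```text
pos [ 0.5818 -0.3257  0.0947] z [ 0.0012 -0.0007 -1.    ] yaw y -58.437473248656524 q6 0.43262670806723247 shift [-0.001  -0.0013 -0.1453] turn 0.0010912976815195751 F [-0.9432 -0.2249  4.339 ]
```

Scaled: 0.0147 m is 0.147, -0.04 m is -0.4, -0.11 rad is -1.1.

Emit:
inch_along(offsets=[[0,[0,0,-0.2],0],[0,[0,0,-0.4],0],[0,[0,0,-0.4],0],[0,[0,0,-0.1],0],[0,[0.08,-0.2,0],0],[0,[0.147,-0.38,0],0],[0,[0.147,-0.38,0],0],[0,[0.147,-0.38,0],0],[0,[0.147,-0.38,0],0],[0,[0.147,-0.38,0],0],[0,[0.147,-0.38,0],0],[0,[0.147,-0.38,0],0],[0,[0.147,-0.38,0],0],[0,[0.147,-0.38,0],0],[0,[0.07,-0.18,0],0],[0,[0,0,0],-1.1],[0,[0,0,0],-1.1],[0,[0,0,0],-1],[0,[0,0,0],0],[0,[0,0,0],0]])

```text
t: 5.3
tool_pos: [0.5075, 0.0754, 0.2027]
orientation: [-2.85, -1.32, 0.002]
force: [-0.4, -1.1, -1.4]
opening: 0.0258
gripper_force: 49.7
```

Run:
```python
from h import *
go([.508,.074,.15],140)
o=[]
for n in('wrist','side','scene'):
    c=cam(n); np.save('pics/%s2.npy'%n,c,allow_pickle=True)
    p=proj(c,[[.508,.074,.037]])[0]; print(n,p); u,v=int(p[0]),int(p[1])
    v0=min(max(v-45,0),330);u0=min(max(u-45,0),470); print(u0,v0)
    o.append(cv2.convertScaleAbs(cv2.resize(c['image'][v0:v0+90,u0:u0+90,::-1],(395,395),interpolation=cv2.INTER_CUBIC),alpha=1.5))
cv2.imwrite('pics/crop4.png',np.vstack([np.hstack(o[:2]),np.zeros((1,790,3),np.uint8)]))
w=np.load('pics/wrist2.npy',allow_pickle=True).item(); save(w,'w2.png')
```

```text
pos [0.5075 0.0754 0.2027] z [-0.0012 -0.0001 -1.    ] yaw y -40.28259158868364 q6 0.7505934048550481 shift [-0.0007  0.0013  0.0527] turn -0.00493215366097089 F [-0.3923 -1.134  -1.3513]
wrist [283.3633 199.1865]
238 154
side [267.4823 296.5805]
222 251
scene [331.6052 217.7886]
286 172
```

View pics/crop4.png

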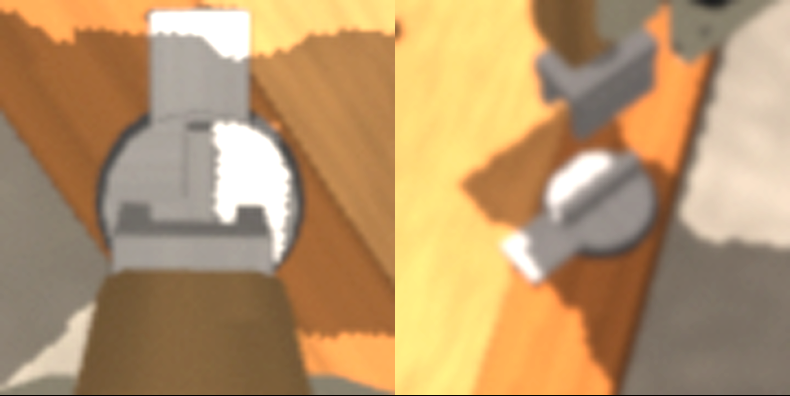

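Left (wrist): wing and tab are exactly vertical in the picture, so the yaw matches; wing centre at crop x≈199, base centre ≈200, fork centre ≈194. Right (side): the fork hangs above the wing, parallel to it.

Run:
```python
from h import *
w=np.load('pics/wrist2.npy',allow_pickle=True).item(); d=np.load('pics/side2.npy',allow_pickle=True).item()
st=robot.read_state(); R=Ro.from_rotvec(st['orientation']).as_matrix(); T=np.array(st['tool_pos'])
f=lambda *p:np.array(p,float)*90/395+[238,154]-.4
g=lambda *p:(np.array(p,float)-[395,0])*90/395+[222,251]-.4
q=lambda X:(X-T)@R*1000
print('wing +end, top (expect x=20)',q(onz(w,f((199,123)),.051)))
print('tab tip (x=44)',q(onz(w,f((199,10)),.037)))
print('base sides',q(onz(w,f((98,195),(302,195)),.037)))
kb=T[2]-.0867
print('fork bottom prong ends (+18)',q(onz(w,f((136,205),(253,205)),kb)))
print('fork bridge +x edge z=20',q(onz(w,f((114,237),(270,237)),kb+.02)))
print('side: base top centre',q(onz(d,g((600,200)),.037)),'fork low corner',q(onz(d,g((580,137),(655,60)),kb)))
```

```text
wing +end, top (expect x=20) [[ 18.9676   0.6068 152.3316]]
tab tip (x=44) [[ 41.4881   0.6672 166.3255]]
base sides [[  0.3358 -21.991  166.3439]
 [  0.2991  23.7981 166.3292]]
fork bottom prong ends (+18) [[ 16.0194 -10.2441  86.699 ]
 [ 16.0036   9.3276  86.6927]]
fork bridge +x edge z=20 [[ 15.4995 -12.8666  66.7   ]
 [ 15.4806  11.1129  66.6922]]
side: base top centre [[ -2.4958   0.7614 166.3374]] fork low corner [[ 14.2448 -10.1843  86.6994]
 [-28.4671  -2.7544  86.7086]]
```

Scaled: 0.025 m is 0.25, 0.02 m is 0.2.

Emit:
inch_along(offsets=[[0,[0,0.01,0.2],0],[0,[0,0,0.25],0],[0,[0,0,0.1],0],[0,[0,0,0.06],0],[0,[0,0,0.06],0],[0,[0,0,0.06],0],[0,[0,0,0.04],0],[0,[0,0,0],0],[0,[0,0,0],0]])

```text
t: 6.35
tool_pos: [0.5089, 0.0748, 0.127]
orientation: [2.848, 1.325, 0.001]
force: [0.7, -0.4, -1.1]
opening: 0.0258
gripper_force: 49.7
```

Run:
```python
from h import *
go([.508,.074,.1247],68)
o=[]
for n,p in(('wrist',(238,154)),('side',(222,251))):
    c=cam(n); np.save('pics/%s3.npy'%n,c,allow_pickle=True); u0,v0=p
    o.append(cv2.convertScaleAbs(cv2.resize(c['image'][v0:v0+90,u0:u0+90,::-1],(395,395),interpolation=cv2.INTER_CUBIC),alpha=1.5))
cv2.imwrite('pics/crop5.png',np.hstack(o))
```

```text
pos [0.5089 0.0748 0.127 ] z [ 0.0004 -0.     -1.    ] yaw y -40.10606322017199 q6 0.7462773973265749 shift [-0.0012 -0.0001  0.0023] turn 1.2547859090286484 F [ 0.7393 -0.3927 -1.1069]
```

View pics/crop5.png

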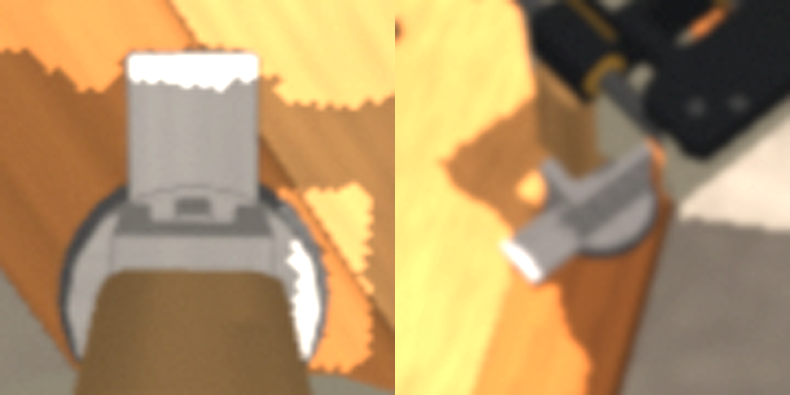

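The fork straddles the wing (prongs either side, wing tip seen centred in the gap at crop (195,207)). Now turning.

Scaled: 0.0015 m is 0.015, 0.12 rad is 1.2.

Emit:
inch_along(offsets=[[0,[0,0,0.015],0.6],[0,[0,0,0],1.2],[0,[0,0,0],1.2],[0,[0,0,0],1.2],[0,[0,0,0],1.2],[0,[0,0,0],1.2],[0,[0,0,0],1.2],[0,[0,0,0],1.2],[0,[0,0,0],1.2],[0,[0,0,0],1.2],[0,[0,0,0],1],[0,[0,0,0],0.8],[0,[0,0,0],0],[0,[0,0,0],0]], clamp_n=60)

```text
t: 7.85
tool_pos: [0.5098, 0.0722, 0.1257]
orientation: [3.059, -0.698, 0.006]
force: [2.8, -11.7, -3.3]
opening: 0.0256
gripper_force: 60.3
```

Create tab.py:
```python
from h import *
import sys
st=robot.read_state(); print('yaw force torque',st['force'],st['wrist_torque'])
go([.508,.074,.2],68)
c=cam('wrist'); np.save('pics/w4.npy',c,allow_pickle=True)
p=proj(c,[[.508+.033,.071,.037]])[0]; u0=int(np.clip(p[0]-55,0,450)); v0=int(np.clip(p[1]-45,0,320)); print(u0,v0)
save(c,sys.argv[1],(u0,v0,u0+110,v0+100),6)
```

```bash
python3 tab.py crop6.png
```

```text
yaw force torque [  2.8036 -11.6994  -3.285 ] [-2.697  -0.7735  0.9098]
pos [0.5098 0.0722 0.1257] z [ 0.0026 -0.0049 -1.    ] yaw y -115.70214919697067 q6 2.0653986668189876 shift [-0.0021 -0.0005 -0.0743] turn -0.06461469288720195 F [  2.8036 -11.6994  -3.285 ]
209 137
```

View pics/crop6.png

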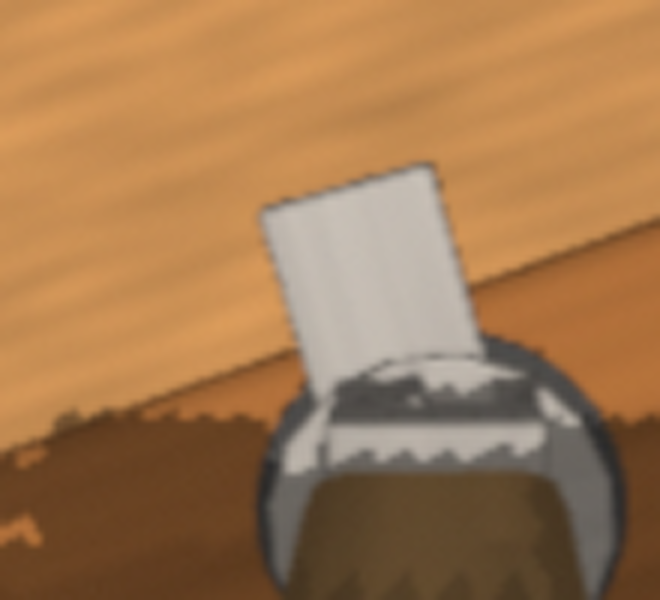

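The tab lies across the rail: edges (262,210)-(315,395) and (433,163)-(483,350); board/rail edge runs (0,450)-(660,218). I'll compute angles on the plane.

Run:
```python
from h import *
c=np.load('pics/w4.npy',allow_pickle=True).item()
f=lambda *p:np.array(p,float)/6+[209,137]-.4
def ang(a,b,z):
    p=onz(c,f(a,b),z); v=p[1]-p[0]; return np.degrees(np.arctan2(v[1],v[0])),np.linalg.norm(v)
print(ang((315,395),(262,210),.035),ang((483,350),(433,163),.035),ang((433,163),(262,210),.035))
for z in(.02,.03): print('edge',ang((0,450),(660,218),z),ang((300,350),(480,283),z),ang((480,283),(660,218),z))
```

```text
(np.float64(-10.880939916536718), np.float64(0.02398849528277291)) (np.float64(-10.70703348494331), np.float64(0.023995177604806427)) (np.float64(79.57332395983829), np.float64(0.02166341823752042))
edge (np.float64(-96.15310323097971), np.float64(0.09299416825279162)) (np.float64(-95.07492120397278), np.float64(0.025374104278620045)) (np.float64(-95.60831184139802), np.float64(0.024910004429706905))
edge (np.float64(-96.1531032309797), np.float64(0.08929577662214612)) (np.float64(-95.07492120397276), np.float64(0.02436497245172876)) (np.float64(-95.60831184139792), np.float64(0.023919329921476058))
```

The button reads about 1.62–1.65 rad, so it is against its stop, within 0.05 of closed. I'll centre the fork to unload it and lift straight off.

Emit:
inch_along(offsets=[[0,[0,0,0],-1],[0,[0,0,0],-1],[0,[0,0,0],-0.6],[0,[0,0,0],0],[0,[0,0,0],0]])

```text
t: 8.4
tool_pos: [0.5088, 0.0748, 0.1254]
orientation: [-3.127, 0.3, -0.001]
force: [-0.3, 0.3, -2.5]
opening: 0.0258
gripper_force: 60.0
```

```bash
python3 tab.py crop7.png
```

```text
yaw force torque [-0.3143  0.3274 -2.51  ] [0.1108 0.1071 0.0294]
pos [0.5088 0.0748 0.1254] z [ 0.0004  0.     -1.    ] yaw y -100.95217041907215 q6 1.8082236902379414 shift [-0.0006  0.001  -0.0746] turn 0.19282100138641614 F [-0.3143  0.3274 -2.51  ]
223 132
```

Emit:
inch_along(offsets=[[0,[0,0,-0.06],0],[0,[0,0,-0.1],0],[0,[0,0,-0.2],0],[0,[0,0,-0.3],0],[0,[0,0,-0.2],0],[0,[0,0,0],0],[0,[0,0,0],0]])

```text
t: 9.15
tool_pos: [0.509, 0.0748, 0.2116]
orientation: [-3.127, 0.297, -0.002]
force: [0.3, 0.4, -1.8]
opening: 0.0258
gripper_force: 60.0
```

Run:
```python
from h import *
go([.5766,-.334,.2],121.5)
o=[]
for n,p in(('wrist',(225,130)),('scene',(286,185))):
    c=cam(n); np.save('pics/%s5.npy'%n,c,allow_pickle=True); u0,v0=p
    o.append(cv2.convertScaleAbs(cv2.resize(c['image'][v0:v0+110,u0:u0+110,::-1],(395,395),interpolation=cv2.INTER_CUBIC),alpha=1.3))
cv2.imwrite('pics/crop8.png',np.hstack(o))
```

```text
pos [0.509  0.0748 0.2116] z [ 0.0014  0.0001 -1.    ] yaw y -100.85126717295586 q6 1.8064790655311806 shift [0.1433 0.3888 0.0116] turn -0.7391690545598705 F [ 0.3354  0.4182 -1.8286]
```

View pics/crop8.png

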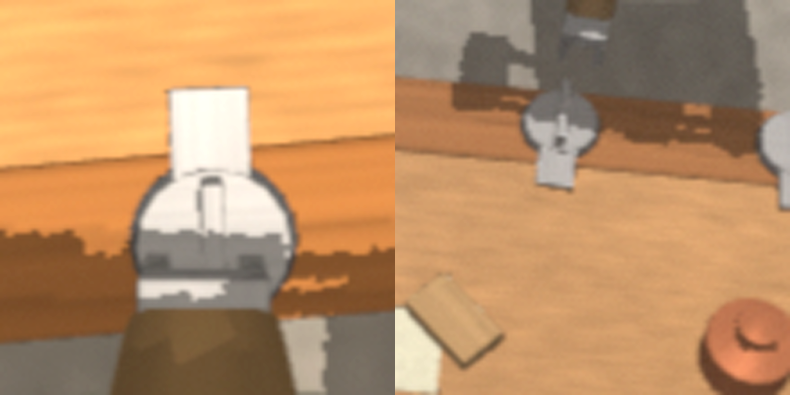

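The tab now points across like its neighbours and the fork is clear above it (scene crop: tab at (555,165), key fork at (585,40)). Returning to the pad.

Emit:
inch_along(offsets=[[0,[0.08,0.2,0],0],[0,[0.138,0.368,0],0],[0,[0.138,0.368,0],0],[0,[0.138,0.368,0],0],[0,[0.138,0.368,0],0],[0,[0.138,0.368,0],0],[0,[0.138,0.368,0],0],[0,[0.138,0.368,0],0],[0,[0.138,0.368,0],0],[0,[0.138,0.368,0],0],[0,[0.126,0.35,0],0],[0,[0,0,0],-1.4],[0,[0,0,0],-1.4],[0,[0,0,0],-1.4],[0,[0,0,0],-1.4],[0,[0,0,0],-1.4],[0,[0,0,0],-0.4],[0,[0,0,0],0],[0,[0,0,0],0]])

```text
t: 11.15
tool_pos: [0.5777, -0.3314, 0.2096]
orientation: [-3.022, -0.851, 0.002]
force: [-0.2, -0.1, -1.3]
opening: 0.0256
gripper_force: 60.0
```

Run:
```python
from h import *
go([.5785,-.332,.0947],121.5)
```

```text
pos [ 0.5777 -0.3314  0.2096] z [-0.0019  0.0013 -1.    ] yaw y -58.53306832642294 q6 0.42390519028279644 shift [0.0004 0.0012 0.1149] turn -0.0005771511742047027 F [-0.2101 -0.1152 -1.3299]
```

Scaled: 0.04 m is 0.4, 0.025 m is 0.25.

Emit:
inch_along(offsets=[[0,[0,0,0.25],0],[0,[0,0,0.4],0],[0,[0,0,0.25],0],[0,[0,0,0.1],0],[0,[0,0,0.06],0],[0,[0,0,0.04],0],[0,[0,0,0.02],0],[0,[0,0,0],0],[0,[0,0,0],0],[0,[0,0,0],0]])

```text
t: 12.15
tool_pos: [0.5787, -0.332, 0.1]
orientation: [3.022, 0.854, 0.001]
force: [-0.6, 0.2, -1.5]
opening: 0.0254
gripper_force: 60.0
```

Scaled: 0.0015 m is 0.015, 0.001 m is 0.01.

Emit:
inch_along(offsets=[[0,[0,0,0.015],0],[0,[0,0,0.015],0],[0,[0,0,0.01],0],[0,[0,0,0],0],[0,[0,0,0],0]])

```text
t: 12.65
tool_pos: [0.5782, -0.3317, 0.095]
orientation: [-3.023, -0.854, 0.0]
force: [0.2, 0.8, -1.3]
opening: 0.026
gripper_force: 60.0
```

Emit:
inch_along(offsets=[[0,[0,0,0.01],0],[0,[0,0,0],0],[0,[0,0,0],0]])

```text
t: 12.95
tool_pos: [0.5784, -0.3319, 0.0947]
orientation: [3.023, 0.854, 0.0]
force: [-2.3, 1.1, 4.0]
opening: 0.0256
gripper_force: 60.0
```

Contact (force −1.3 → +4 N). Release gently and rise.

Emit:
inch_along(offsets=[[0.03,[0,0,0],0],[0.035,[0,0,0],0],[0.05,[0,0,0],0],[0.06,[0,0,0],0],[0.06,[0,0,0],0],[0.06,[0,0,-0.1],0],[0.06,[0,0,-0.3],0],[0.06,[0,0,-0.4],0],[0.06,[0,0,-0.4],0],[0.06,[0,0,-0.3],0],[0.06,[0,0,0],0],[0.06,[0,0,0],0]], clamp_n=10)

```text
t: 14.15
tool_pos: [0.5788, -0.3321, 0.2461]
orientation: [3.021, 0.854, 0.003]
force: [0.2, -0.6, -1.1]
opening: 0.0603
gripper_force: 0.0
```

Run:
```python
from h import *
o=[]
for n,p in(('wrist',(235,140)),('side',(215,100))):
    c=cam(n); u0,v0=p; save(c,n+'9.png')
    o.append(cv2.convertScaleAbs(cv2.resize(c['image'][v0:v0+110,u0:u0+110,::-1],(395,395),interpolation=cv2.INTER_CUBIC),alpha=1.3))
cv2.imwrite('pics/crop9.png',np.hstack(o))
```

```text
(no output)
```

View pics/crop9.png

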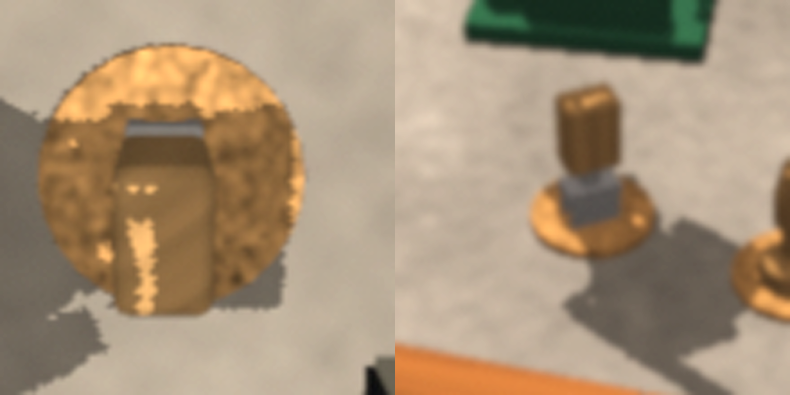

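The key stands upright, well centred on its pad (wrist crop pad (170,175); side crop key (590,160)), and the gripper is open and clear of it.

```bash
python3 -c "
from plant import robot
print(robot.close_job())"
```

```text
the job is handed in; nothing more can be done
None
```

The loose (middle) button is turned across onto the board, resting at its stop (about 1.62 rad, just past 1.57), and the key stands upright and released on its own pad; job handed in at about 14 s, result not reported.

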